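Lever open the snap-lid peel tin with the palette knife

ROBOT

A 6-joint arm with a two-finger parallel gripper is mounted at the origin on the work surface. World frame = base frame: x ahead of the robot, y to its left, z up, the work surface at z = 0. Lengths are in m, angles in rad, forces in N, time in s.
With the tool pointing down it reaches from about 0.3 to 0.875 m from the base axis. Payload 6.4 kg.
Tool frame: the origin (TCP) lies midway between the tips of the shut fingers; the grasp point (between the pads) lies 19 mm behind it; z points along the fingers, y is the line along which they close (so a half turn about z gives the same grasp; the last joint's range is limited). The gripper opens to 85 mm and grips with 20 to 120 N. Pads are 22 mm wide; open, the fingers measure 114 mm over their backs; the gripper's body (76 mm by 85 mm) begins 54 mm behind the grasp point. The pads swing forward as they close: fully open they stand 13 mm farther back than shut.
Start: joints at [-1.474, 0.181, 1.607, -0, 1.354, -0.206], TCP at [0.171, -0.549, 0.231] pointing down, gripper open.
Joint ranges: [-2.99, 2.99], [-0.89, 2.07], [0.3, 2.58], [-1.14, 4.28], [0, 2.63], [-3.12, 3.12]. Speed limits (rad/s): [2.57, 2.57, 3.01, 3.14, 3.14, 3.14].

INTERFACE

Orientations are given as a unit quaternion [w, x, y, z].
In Python, from bench import * gives the robot as it stands.
- The arm moves only by the tool play_rows, never from a script. Its argument "plan" is a list of rows, each a list of 3 entries, a list of its own where there are three numbers: the finger opening in mm, from 0 to 85.4, then the shift along the tool's x, y, z normalised to -1 to 1, where 1 is 40 cm, then the turn about the tool's z normalised to -1 to 1, where 1 is pi rad. A call has 1 to 10 rows; each row is the pose to reach, as a shift and turn from the pose commanded when the call began, along the tool's axes at that moment, turning the shorter way round; what a row does not reach only later rows make up. A row lasts 1/10 s, in which the tool goes at most 50 mm and 8.59 degrees, less where a joint would pass 70% of its speed; a pose out of reach is approached as far as the arm can. A call with a number of a shift or a turn outside -1 to 1 is refused whole. A call with a gripper value outside its range is refused whole. The fingers move at their own pace and stop on an object; the grip force is fixed at half the most. Time passes only in rows, so rows that repeat a pose let the fingers close. It gives the time, the measured TCP pose, the force, the opening and the grip force at its end, in the units of the state.
- get_obs(): the state, without advancing time (a new reading comes with each control period).
- camera(name): name is "scene" or "top" or "wrist"; returns a dict with "image" (420x560x3 uint8, red, green, blue), "range_z" (420x560 float32, m along the optical axis (not along the pixel's ray), 0 where there is no reading), "intrinsics" (3x3 intrinsics, pixels), "k1" (the pictures are not rectified: a ray, as slopes to the right and down, at radius r is drawn at 1 + k1 r^2 times it, then the intrinsics apply), "rvec" (rotation vector, rad) and "tvec" (3), from world to camera coordinates, as OpenCV has them; the wrist camera has in their place "T_tool_cam" (4x4, takes a point from camera to tool coordinates, whose origin is the TCP and whose axes are the flange's). Camera axes: x right, y down, z forward; pixel columns grow to the right and rows downward; lengths in m; the calibration is good to about 2 mm. A picture is of the moment at which its call begins: read the wrist's pose just before it.
- hand_in(): hands the job in; it is judged then, once.
Trained networks look in a picture, given as the dict that the camera call returned (one of the last four; its "shot" number tells which), for a name from the list of things; names that differ only in an ending like _2 or _b are one class to them, and where a whole thing is asked for, a point or a joint stands for the part that bears it (a point fixed in the world has none). Each returns a list of dicts, best first, with "conf" (0 to 1); they miss things now and then, are a little off and sometimes report something else, mostly with a low value. They report only what shows in the picture. A call takes as long as a camera call.
- search_frame(picture, label): "rect" ([centre column, centre row, width, height] in pixels, round what is visible of it).
- masks_of(picture, label): "mask" (420x560 bool, what is visible of it) and "rect" ([centre column, centre row, width, height] in pixels, round what is visible of it).
The state is a dict: "time_s": time; "q": joint angles; "dq": joint speeds; "joint_efforts": joint torques, N m; "eef_pos": TCP position; "eef_rot": TCP orientation; "wrist_force": force on the tool from outside, world axes, zero at the start; "torque": the same for the moment, N m; "opening": opening from 0.0 (shut) to 1.0 (fully open); "grasp_force": force on a finger pad.
Only numpy, scipy, OpenCV 4.12 (cv2) and the standard library are available. Lean on these libraries where they do the work, as an engineer would, in place of code of your own. Each camera call takes 0.05 s, during which the arm holds its last target. There are 200 camera calls.

TASK

The steel tin's hinged lid has snapped shut. Work the blade of the palette knife into the gap under the front lip of the lid, lever the lid free with the knife and swing it right back until it stands at least upright by itself; then lay the knife flat on the bare worktop and let go. Leave the other things on the worktop where they are.

Things in the scene. Friction and masses are not known exactly. Their poses are not given: they have to be found in the camera images.
- palette_knife: Palette knife, 200 mm long, 120 g, lying flat. Black handle 100 x 20 x 18 mm (long, wide, high); plain flat steel blade with a rounded end, 100 mm long, 26 mm wide, 2.5 mm thick, its mid-plane 9 mm above the underside of the handle. Origin: centre of the underside of the handle. x points along the blade to its tip (tip at x = +150 mm, blade starts at x = +50 mm), z up.
- knife_tip (a point): The end of the palette knife's blade, middle of its thickness (axes as the knife's).
- tin: Fixed steel tin, 140 mm deep (x), 170 mm wide (y), 76 mm high with its lid shut, on a rubber plinth 0 to 15 mm high. Origin: centre of its underside, above the plinth; x points from the gap (front) to the hinge (back), z up. A dark ledge 110 mm wide, top at z = 65 mm, stands 10 mm out from the front wall (as low there); the gap from z = 65 to 70 mm leads into the hollow tin.
- tin_slot (a point): Middle of the mouth of the gap at the outer edge of the ledge, 67.5 mm above the tin's underside, 80 mm in front of the tin's centre (axes as the tin's). Gap: 5 mm high, 110 mm wide, open inwards below the lid.
- tin_hinge (a point): Middle of the lid's hinge axis, at the tin's top rear edge, 70 mm above the tin's underside (axes as the tin's; the lid turns about y).
- lid_edge (a point): Middle of the front top edge of the lid's lip; moves with the lid, 150 mm from the hinge. The lid is a 6 mm steel plate of 140 x 170 mm, its underside 70 mm above the tin's underside when shut, with a dark lip 110 mm wide and 10 mm long at its front that covers the ledge exactly.
- tin_lid (a joint): Angle of the lid in rad: 0 shut and snapped in, 1.57 upright, stop at 1.8. A sprung catch holds it shut (about 10 N at the front lip) and lets go at about 0.06; beyond that a stiff hinge lets the lid stay at any angle.
- zester: Bystander: hand grater, black handle and long straight square-ended toothed blade, 155 mm. Origin at its underside, x towards the blade's end.
- orange_a: Bystander: orange, 74 mm across.
- orange_b: Bystander: orange, 70 mm across.
- peeler: Bystander: black peeler with a crosswise blade, 155 mm long.
- box_grater: Bystander: standing box grater, 155 x 115 mm foot, 265 mm high.
- ramekin: Bystander: white ramekin, 84 mm across, 45 mm high.
- paring_knife: Bystander: small kitchen knife with black handle and narrow blade, 180 mm long.

How it is judged:
By the outcome, as a careful person would: the job done as asked, in the order asked, and still so for the second after the job is handed in, with the robot touching nothing.
It also fails if it takes over 61 s, if anything falls off the work surface, if the arm or the gripper's body presses on something with over 40 N, if the wrist force passes 120 N, or if a joint passes its speed limit or range.

## Working session

There is one attempt and no reset: what is moved stays moved. The work goes in short steps, Python scripts to look and compute and a tool call to move; the robot and the scene stay as the last step left them, time stands still between calls to the robot, and variables do not carry over. Pictures are saved under pics/ and viewed, at most 10 in all, crops included, and the job is handed in when it is done.

Besides the shell and the picture viewer there is one more tool, called by a JSON object that holds its "method" and its "body". play_rows: Moves the arm, as the interface text tells. Its arguments: {"type":"object","properties":{"plan":{"type":"array","items":{"type":"array"}}},"required":["plan"]}

```bash
mkdir -p pics; cat > h.py <<'E'
from bench import *
import numpy as np, cv2
from scipy.spatial.transform import Rotation as R
def pose(o=None):
    o=o or get_obs(); T=np.eye(4); q=o['eef_rot']; T[:3,:3]=R.from_quat([q[1],q[2],q[3],q[0]]).as_matrix(); T[:3,3]=o['eef_pos']; return T
def shot(name):
    T=pose(); c=camera(name)
    if name=='wrist': c['Twc']=T@c['T_tool_cam']
    else:
        M=np.eye(4); M[:3,:3]=R.from_rotvec(np.ravel(c['rvec'])).as_matrix(); M[:3,3]=np.ravel(c['tvec']); c['Twc']=np.linalg.inv(M)
    return c
def rays(c,uv):
    d=np.array([c['k1'],0,0,0,0],float)
    n=cv2.undistortPoints(np.array(uv,float).reshape(-1,1,2),c['intrinsics'],d).reshape(-1,2)
    return np.c_[n,np.ones(len(n))]
def pts(c,uv):  # via depth
    uv=np.array(uv,float).reshape(-1,2); i=np.round(uv).astype(int)
    z=c['range_z'][i[:,1],i[:,0]]
    return (rays(c,uv)*z[:,None])@c['Twc'][:3,:3].T+c['Twc'][:3,3]
def atz(c,uv,z):
    r=rays(c,uv)@c['Twc'][:3,:3].T; o=c['Twc'][:3,3]
    return o+r*((z-o[2])/r[:,2])[:,None]
def proj(c,P):
    P=np.array(P,float).reshape(-1,3);M=np.linalg.inv(c['Twc']);p=P@M[:3,:3].T+M[:3,3]
    return cv2.projectPoints(p,np.zeros(3),np.zeros(3),c['intrinsics'],np.array([c['k1'],0,0,0,0],float))[0].reshape(-1,2)
def save(c,n): cv2.imwrite('pics/'+n+'.png',c['image'][:,:,::-1])
E
python3 - <<'E'
from h import *
o=get_obs();print({k:np.round(v,3).tolist() for k,v in o.items()})
for n in ['top','scene']:
    c=shot(n);save(c,n+'0');print(n,c['Twc'].round(3).tolist(),c['k1'])
    for l in ['palette_knife','tin','tin_lid','zester','paring_knife','peeler','box_grater','ramekin','orange_a']:
        for m in masks_of(c,l)[:2]:
            v,u=np.nonzero(m['mask']);P=pts(c,np.c_[u,v]);print(l,round(m['conf'],2),np.round(m['rect']).tolist(),len(u),np.median(P,0).round(3),P.min(0).round(3),P.max(0).round(3))
im=np.hstack([cv2.imread('pics/top0.png'),]);
E
```

```text
{'time_s': 0.0, 'q': [-1.474, 0.182, 1.608, 0.0, 1.354, -0.206], 'dq': [0.0, -0.001, -0.0, -0.0, -0.001, -0.0], 'joint_efforts': [-0.0, -44.486, -35.134, -0.0, 0.009, 0.0], 'eef_pos': [0.171, -0.548, 0.23], 'eef_rot': [-0.001, 0.989, 0.151, 0.0], 'wrist_force': [-0.401, 0.29, 0.508], 'torque': [-0.0, 0.022, 0.029], 'grasp_force': 0.0, 'opening': 1.002}
top [[0.012, -0.994, 0.108, 0.398], [-1.0, -0.012, -0.003, 0.006], [0.004, -0.108, -0.994, 1.614], [0.0, 0.0, 0.0, 1.0]] -0.020315870177915172
palette_knife 0.95 [190.0, 215.0, 15.0, 58.0] 348 [0.556 0.29  0.014] [ 0.398  0.006 -0.002] [0.653 0.311 1.614]
tin 0.64 [275.0, 181.0, 55.0, 49.0] 2487 [0.648 0.018 0.085] [ 0.398 -0.069 -0.005] [0.73  0.105 1.614]
tin_lid 0.66 [272.0, 183.0, 53.0, 50.0] 2324 [0.648 0.018 0.086] [ 0.398 -0.069  0.052] [0.726 0.105 1.614]
zester 0.77 [369.0, 230.0, 23.0, 61.0] 527 [ 0.513 -0.301  0.017] [ 0.398 -0.348 -0.007] [0.608 0.006 1.614]
zester 0.3 [272.0, 182.0, 59.0, 51.0] 2435 [0.649 0.018 0.085] [ 0.398 -0.066 -0.003] [0.751 0.114 1.614]
paring_knife 0.67 [433.0, 203.0, 44.0, 34.0] 288 [ 0.607 -0.52
[... 1680 characters left out ...]
012] [ 0.55  -0.593 -0.005] [ 0.663 -0.45   0.021]
peeler 0.65 [168.0, 168.0, 30.0, 24.0] 278 [ 0.37  -0.523  0.012] [ 0.327 -0.612 -0.009] [1.377 0.117 1.185]
peeler 0.29 [283.0, 241.0, 52.0, 52.0] 2349 [0.68  0.019 0.084] [ 0.519 -0.085 -0.003] [1.377 0.117 1.185]
box_grater 0.95 [431.0, 233.0, 71.0, 81.0] 2937 [0.591 0.503 0.134] [ 0.304  0.117 -0.005] [1.377 0.678 1.185]
ramekin 0.57 [411.0, 211.0, 15.0, 20.0] 320 [0.401 0.473 0.022] [0.38  0.117 0.   ] [1.377 0.512 1.185]
orange_a 0.87 [343.0, 279.0, 22.0, 22.0] 354 [0.768 0.239 0.054] [ 0.727  0.117 -0.004] [1.377 0.281 1.185]
orange_a 0.81 [196.0, 256.0, 22.0, 19.0] 357 [ 0.783 -0.257  0.056] [ 0.744 -0.301  0.015] [1.377 0.117 1.185]
```

View pics/top0.png

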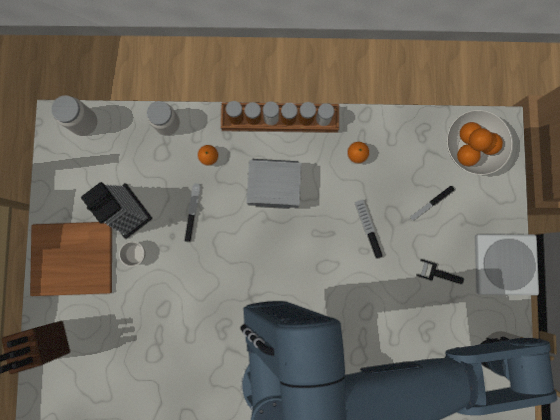

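View pics/scene0.png

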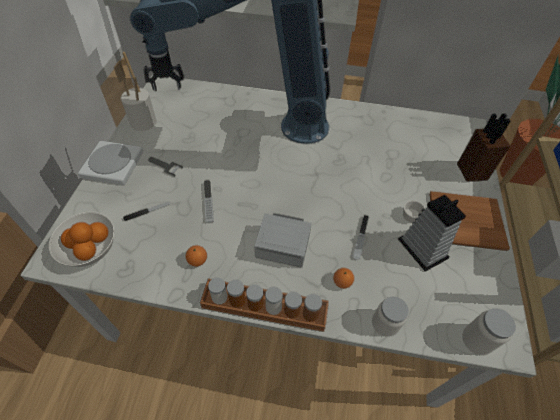

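Top view: palette knife at (190,215) with its handle toward the robot and its rounded blade away from it. The tin is at (273,183), the zester at (369,230) and the paring knife at (433,203). The scene view agrees, and shows the dark lip on the robot-facing side of the tin at (285,217).

```bash
python3 - <<'E'
from h import *
w=shot('wrist');print(w['T_tool_cam'].round(3).tolist(),w['intrinsics'].round(1).tolist())
for n in ['top','scene']:
    c=shot(n)
    m=masks_of(c,'palette_knife')[0]['mask'];v,u=np.nonzero(m);P=atz(c,np.c_[u,v],0.012)
    g=c['image'][v,u].mean(1);
    h=P[g<60];b=P[g>90];print(n,len(h),len(b),h.mean(0).round(3),b.mean(0).round(3))
    d=h.mean(0)-b.mean(0);print('yaw',np.degrees(np.arctan2(-d[1],-d[0])).round(1))
    s=(P-h.mean(0))@(-d/np.linalg.norm(d));print(s.min(),s.max())
    m=masks_of(c,'tin_lid')[0]['mask'];v,u=np.nonzero(m);P=pts(c,np.c_[u,v]);k=abs(P[:,2]-.088)<.012;Q=P[k]
    r=cv2.minAreaRect((Q[:,:2]*1000).astype(np.float32));print(r,np.median(Q[:,2]))
    crop=c['image'][130:240,170:330] if n=='top' else c['image'][180:300,220:390]
    cv2.imwrite(f'pics/crop_{n}.png',cv2.resize(crop[:,:,::-1],None,fx=4,fy=4,interpolation=cv2.INTER_CUBIC))
E
```

```text
[[-0.0, -0.951, -0.31, 0.08], [1.0, -0.0, 0.0, 0.001], [-0.001, -0.31, 0.951, -0.144], [0.0, 0.0, 0.0, 1.0]] [[362.2, 0.0, 271.8], [0.0, 362.2, 209.7], [0.0, 0.0, 1.0]]
top 153 211 [0.508 0.297 0.012] [0.605 0.285 0.012]
yaw -7.5
-0.0459747795219596 0.14976893253523876
((648.038330078125, 18.30345916748047), (169.32144165039062, 151.81529235839844), 87.09732055664062) 0.08555230944051406
scene 84 180 [0.509 0.298 0.012] [0.604 0.288 0.012]
yaw -6.0
-0.047470081781294124 0.15194289177952533
((650.389404296875, 17.24317169189453), (171.0179443359375, 150.8553009033203), 86.96913146972656) 0.08540841243678965
```

View pics/crop_scene.png

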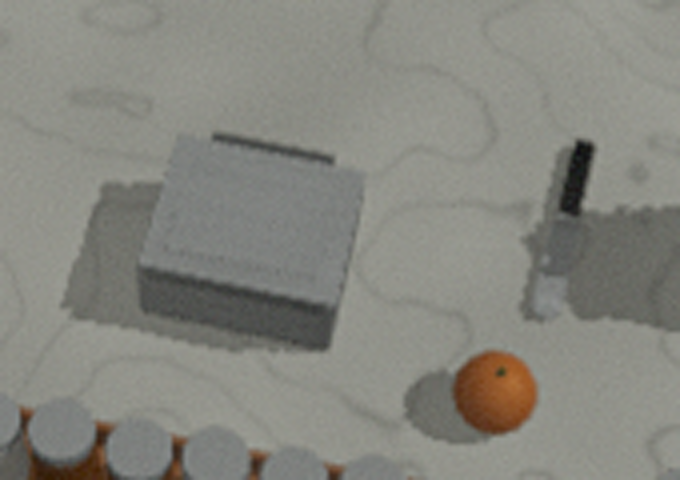

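The dark lip is on the robot-facing side of the tin, at (270,148) in the crop. The palette knife's handle is at (578,175) and its tip at (545,300). The box grater is outside this crop. Next I move above the knife in two calls.

{"method": "play_rows", "body": {"plan": [[60,[0.743,-0.87,0],0],[60,[0.743,-0.87,0],0],[60,[0.743,-0.87,0],0],[60,[0.743,-0.87,0],0],[60,[0.743,-0.87,0],0],[60,[0.743,-0.87,0],0],[60,[0.743,-0.87,0],0],[60,[0.743,-0.87,0],0],[60,[0.743,-0.87,0],0],[60,[0.743,-0.87,0],0]]}}

```text
time_s: 2.35
eef_pos: [0.3525, -0.1236, 0.2315]
eef_rot: [-0.0, 0.988, 0.154, 0.001]
wrist_force: [-0.8, -0.4, -0.2]
opening: 0.703
grasp_force: 0.0
```

{"method": "play_rows", "body": {"plan": [[60,[0.743,-0.87,0],0.134],[60,[0.743,-0.87,0],0.134],[60,[0.743,-0.87,0],0.134],[60,[0.743,-0.87,0],0.134],[60,[0.743,-0.87,0],0.134],[60,[0.743,-0.87,0],0.134],[60,[0.743,-0.87,0],0.134],[60,[0.743,-0.87,0],0.134],[60,[0.743,-0.87,0],0.134],[60,[0.743,-0.87,0],0.134]]}}

```text
time_s: 3.35
eef_pos: [0.5324, 0.2946, 0.231]
eef_rot: [-0.0, 0.998, -0.059, 0.0]
wrist_force: [1.2, -1.2, 0.9]
opening: 0.699
grasp_force: 0.0
```

```bash
cat > kn.py <<'E'
from h import *
c=shot('wrist')
T=pose();print('tool',T[:3,3].round(4),'yaw',np.degrees(np.arctan2(T[1,0],T[0,0])).round(2))
ms=masks_of(c,'palette_knife')
m=ms[0]['mask'];print(ms[0]['conf'],ms[0]['rect'])
v,u=np.nonzero(m);P=pts(c,np.c_[u,v]);g=c['image'][v,u].mean(1)
H=cv2.erode(m.astype(np.uint8),np.ones((5,5)))[v,u]>0
dark=g<60
print('handle z',np.median(P[H&dark,2]),'blade z',np.median(P[H&~dark,2]))
zt=c['range_z'];vv,uu=np.mgrid[10:410:10,10:550:10];A=pts(c,np.c_[uu.ravel(),vv.ravel()]);k=abs(A[:,2])<.006;print('table z',np.median(A[k,2]))
Ph=atz(c,np.c_[u,v][dark],.018)
r=cv2.minAreaRect((Ph[:,:2]*1000).astype(np.float32));print('handle',r)
Pb=atz(c,np.c_[u,v][~dark],.010)
C=np.array(r[0])/1000
print('blade mean',Pb.mean(0), 'yaw',np.degrees(np.arctan2(*(Pb.mean(0)[:2]-C)[::-1])))
save(c,'w1')
E
python3 kn.py
```

```text
tool [0.5336 0.2991 0.2305] yaw -6.65
0.86 [273.5, 142.6, 27.4, 200.6]
handle z 0.0190185354682558 blade z 0.011509537550787152
table z 0.0011109764122425592
handle ((510.5965881347656, 300.0422668457031), (13.350420951843262, 87.4216079711914), 82.76681518554688)
blade mean [0.59255363 0.28596225 0.01      ] yaw -9.748112354340275
```

View pics/w1.png

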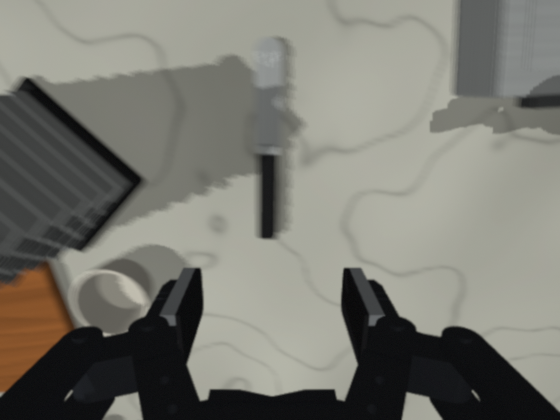

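The handle runs from (267,237) to (268,153) and the blade tip is at (270,38). Nothing is close to the fingers.

```bash
python3 - <<'E'
from h import *
c=shot('wrist');T=pose()
a=atz(c,[(267.5,237),(268,153)],.018);b=atz(c,[(270.5,38)],.010)[0]
print(a,b);d=b-a[0];print(np.hypot(*d[:2]),np.degrees(np.arctan2(d[1],d[0])),np.degrees(np.arctan2(T[1,0],T[0,0])))
h=a[0]*.0+np.r_[a[0][:2]+(a[1]-a[0])[:2]*.82,0.003]
print('grasp',h,'tool shift/0.4',(T[:3,:3].T@(h-T[:3,3])/.4).round(4))
c2=shot('top')
for l in ['orange_a','ramekin']: pass
E
```

```text
[[0.46772121 0.30800874 0.018     ]
 [0.55619852 0.29697207 0.018     ]] [0.66131406 0.28228428 0.01      ]
0.19529449383400885 -7.569073846742367 -6.619167377138752
grasp [0.5402726  0.29895867 0.003     ] tool shift/0.4 [ 0.0202 -0.0149  0.5679]
```

{"method": "play_rows", "body": {"plan": [[50,[0.037,-0.015,0.1],0.005],[50,[0.037,-0.015,0.2],0.005],[50,[0.037,-0.015,0.3],0.005],[50,[0.037,-0.015,0.4],0.005],[50,[0.037,-0.015,0.4],0.005],[50,[0.037,-0.015,0.4],0.005]]}}

```text
time_s: 4.15
eef_pos: [0.5467, 0.2956, 0.0718]
eef_rot: [0.0, 0.998, -0.068, -0.001]
wrist_force: [0.2, 0.3, 0.6]
opening: 0.582
grasp_force: 0.0
```

```bash
python3 - <<'E'
from h import *
for i in range(3): print(pose()[:3,3].round(4), np.degrees(np.arctan2(*pose()[1::-1,0])).round(2)); c=shot('wrist')
for s in masks_of(c,'palette_knife')[:1]: print(s['conf'],s['rect'])
m=s['mask'];v,u=np.nonzero(m);P=pts(c,np.c_[u,v]);g=c['image'][v,u].mean(1)
for lo in range(v.min(),v.max(),20):
    k=(v>=lo)&(v<lo+20);z=.018 if g[k].mean()<60 else .010
    print(lo,round(u[k].mean(),1),round(g[k].mean()),atz(c,[(u[k].mean(),v[k].mean())],z).round(4)[0],np.median(P[k,2]).round(4))
T=pose();e=atz(c,[(0.,0.)],0);print(proj(c,T[:3,3]+np.outer([0,.05],T[:3,0])))
save(c,'w2')
E
```

```text
[0.5467 0.2956 0.0718] -7.75
[0.5481 0.2964 0.0735] -7.73
[0.5488 0.2969 0.0745] -7.72
0.65 [276.3, 192.8, 46.8, 323.2]
28 278.4 163 [0.6557 0.2785 0.01  ] 0.0113
48 278.3 169 [0.6465 0.2798 0.01  ] 0.0113
68 278.1 167 [0.6364 0.2813 0.01  ] 0.0113
88 278.3 162 [0.6259 0.2825 0.01  ] 0.0114
108 278.0 130 [0.6152 0.2841 0.01  ] 0.0114
128 278.5 124 [0.6041 0.2853 0.01  ] 0.0113
148 278.2 117 [0.5928 0.2869 0.01  ] 0.0112
168 278.2 116 [0.581  0.2884 0.01  ] 0.0113
188 278.4 116 [0.5689 0.2899 0.01  ] 0.0113
208 278.1 115 [0.5567 0.2917 0.01  ] 0.0189
228 278.0 30 [0.5466 0.2932 0.018 ] 0.0188
248 278.3 32 [0.5336 0.2947 0.018 ] 0.0189
268 278.6 32 [0.52   0.2963 0.018 ] 0.0189
288 278.2 32 [0.506  0.2983 0.018 ] 0.0189
308 278.2 31 [0.4913 0.3002 0.018 ] 0.0189
328 278.2 31 [0.4758 0.3023 0.018 ] 0.0188
348 278.0 53 [0.4659 0.3037 0.018 ] 0.0188
[[270.12199931 282.01584117]
 [269.84729232 172.02102398]]
```

View pics/w2.png

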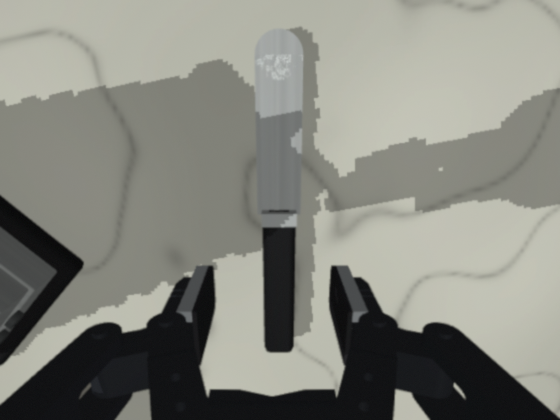

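The knife is centred on column 278 while the tool line is at 270, so I shift 4 mm sideways. The handle–blade junction is at row 228.

{"method": "play_rows", "body": {"plan": [[50,[-0.013,0.01,0.06],0],[50,[-0.013,0.01,0.12],0],[50,[-0.013,0.01,0.165],0],[50,[-0.013,0.01,0.165],0],[50,[-0.013,0.01,0.165],0],[50,[-0.013,0.01,0.165],0]]}}

```text
time_s: 4.95
eef_pos: [0.5426, 0.2942, 0.0074]
eef_rot: [-0.001, 0.998, -0.067, 0.002]
wrist_force: [0.5, 0.3, 1.2]
opening: 0.587
grasp_force: 0.0
```

{"method": "play_rows", "body": {"plan": [[50,[0,0,0.012],0],[50,[0,0,0.012],0],[0,[0,0,0.012],0],[0,[0,0,0.012],0],[0,[0,0,0.012],0],[0,[0,0,0.012],0],[0,[0,0,0.012],0],[0,[0,0,0.012],0],[0,[0,0,0.012],0],[0,[0,0,0.012],0]]}}

```text
time_s: 5.95
eef_pos: [0.5413, 0.2938, 0.0009]
eef_rot: [-0.0, 0.998, -0.067, 0.0]
wrist_force: [-0.9, -0.2, 5.2]
opening: 0.218
grasp_force: 60.2
```

{"method": "play_rows", "body": {"plan": [[0,[0,0,-0.12],0],[0,[0,0,-0.24],0],[0,[-0.05,0.1,-0.32],0],[0,[-0.2,0.693,-0.32],-0.026],[0,[-0.2,0.693,-0.32],-0.026],[0,[-0.2,0.693,-0.32],-0.026],[0,[-0.2,0.693,-0.32],-0.026],[0,[-0.2,0.693,-0.32],-0.026],[0,[-0.2,0.693,-0.32],-0.026],[0,[-0.2,0.693,-0.32],-0.026]]}}

```text
time_s: 6.95
eef_pos: [0.4242, 0.0287, 0.1281]
eef_rot: [-0.0, 1.0, -0.028, -0.0]
wrist_force: [-0.5, -0.4, -1.6]
opening: 0.217
grasp_force: 59.6
```

```bash
python3 - <<'E'
from h import *
for i in range(3): c=shot('wrist')
T=pose();print(T[:3,3].round(4),np.degrees(np.arctan2(*T[1::-1,0])).round(2),get_obs()['wrist_force'],get_obs()['opening'])
vv,uu=np.mgrid[0:420,0:560];A=pts(c,np.c_[uu.ravel(),vv.ravel()]).reshape(420,560,3)
for v in range(0,300,12):print(v,A[v,278].round(4),'|',A[v,230].round(4),'|',A[v,330].round(4))
save(c,'w3')
E
```

```text
[0.4248 0.0306 0.1283] -2.91 [ 0.14016121  0.25492208 -0.91738527] 0.21781946488173268
0 [0.5345 0.0221 0.1404] | [0.5671 0.0505 0.0018] | [ 0.5639 -0.0169  0.0007]
12 [0.5313 0.0222 0.1383] | [0.5598 0.0512 0.0009] | [ 0.5562 -0.0167  0.0015]
24 [0.5273 0.0224 0.1393] | [0.552  0.0517 0.0017] | [ 0.5486 -0.0165  0.0017]
36 [0.5237 0.0225 0.1383] | [0.5445 0.0524 0.0009] | [ 0.541  -0.0165  0.0008]
48 [0.5198 0.0227 0.1388] | [0.5366 0.053  0.0014] | [ 0.5332 -0.0165  0.0006]
60 [0.5159 0.0229 0.1398] | [5.288e-01 5.370e-02 5.000e-04] | [ 0.5252 -0.0162  0.0016]
72 [0.512  0.0231 0.1395] | [0.5208 0.0544 0.0008] | [ 5.172e-01 -1.630e-02  3.000e-04]
84 [0.508  0.0233 0.1387] | [0.5127 0.055  0.0014] | [ 0.509  -0.016   0.0023]
96 [0.504  0.0235 0.1378] | [0.5044 0.0557 0.0007] | [ 0.5008 -0.0159  0.0024]
108 [0.4999 0.0237 0.1398] | [0.4961 0.0563 0.0022] | [ 4.923e-01 -1.610e-02  1.000e-04]
120 [0.4957 0.0239 0.1386] | [0.4876 0.0571 0.001 ] | [ 4.838e-01 -1.600e-02  4.000e-04]
132 [0.4914 0.0241 0.1388] | [0.479  0.0577 0.0019] | [ 0.4752 -0.0158  0.0014]
144 [0.487  0.0243 0.138 ] 
[... 348 characters left out ...]
32 0.0618 0.001 ] | [ 0.4292 -0.0156  0.0011]
204 [0.4643 0.0254 0.1393] | [4.233e-01 6.270e-02 4.000e-04] | [ 0.4195 -0.0156  0.0013]
216 [0.4596 0.0256 0.1397] | [0.4135 0.0636 0.0007] | [ 4.092e-01 -1.570e-02  2.000e-04]
228 [0.4543 0.0258 0.1387] | [0.4041 0.0642 0.0027] | [ 0.3992 -0.0156  0.0008]
240 [0.4492 0.0261 0.1389] | [0.3934 0.0652 0.0016] | [ 0.3888 -0.0156  0.0008]
252 [0.4453 0.0263 0.1416] | [0.3827 0.0662 0.0014] | [ 0.378  -0.0156  0.0006]
264 [0.4423 0.0265 0.1461] | [0.3717 0.0672 0.0012] | [ 0.367  -0.0157  0.0005]
276 [0.4372 0.0268 0.1463] | [0.4332 0.0469 0.1369] | [ 0.3557 -0.0157  0.0005]
288 [0.4318 0.027  0.1462] | [0.4378 0.0445 0.1548] | [0.4317 0.0068 0.1479]
```

View pics/w3.png

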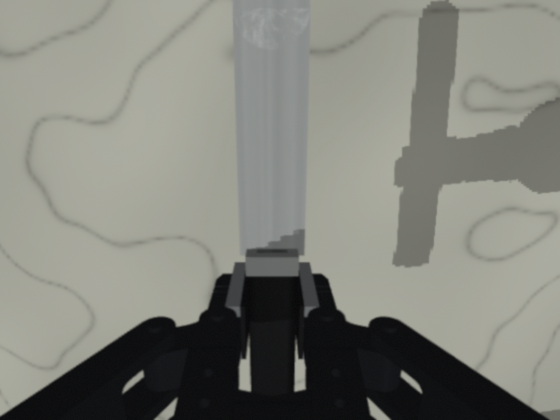

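The blade is held level and straight; its top is at tool z + 9.5 mm. I raise the arm and look at the lid from above.

{"method": "play_rows", "body": {"plan": [[0,[0,0,-0.12],0],[0,[0.075,0,-0.25],0],[0,[0.15,0,-0.25],0],[0,[0.15,0,-0.25],0],[0,[0.15,0,-0.25],0]]}}

```text
time_s: 7.6
eef_pos: [0.4848, 0.0279, 0.2279]
eef_rot: [-0.0, 1.0, -0.025, -0.001]
wrist_force: [-0.9, -0.7, -2.4]
opening: 0.216
grasp_force: 59.6
```

```bash
python3 - <<'E'
from h import *
for i in range(3): c=shot('wrist')
T=pose();print(T[:3,3].round(4),np.degrees(np.arctan2(*T[1::-1,0])).round(2))
vv,uu=np.mgrid[0:420,0:560];A=pts(c,np.c_[uu.ravel(),vv.ravel()]).reshape(420,560,3)
print('table',np.median(A[...,2][abs(A[...,2])<.01]))
k=(abs(A[...,2]-.09)<.009)&(A[...,0]>.55); L=A[k];print(len(L),np.percentile(L[:,2],[5,25,50,75,95]).round(4),L[:,:2].min(0),L[:,:2].max(0))
X=np.c_[L[:,:2],np.ones(len(L))];print('plane',np.linalg.lstsq(X,L[:,2],rcond=None)[0])
m=k.astype(np.uint8);m=cv2.morphologyEx(m,cv2.MORPH_OPEN,np.ones((5,5)))
# front edge of lid/lip per lateral
for u in range(40,530,35):
    v=np.nonzero(m[:,u])[0]
    if len(v): print(u,v.max(),A[v.max(),u].round(4),c['image'][v.max()-3,u])
save(c,'w4')
E
```

```text
[0.4834 0.0275 0.2273] -2.9
table 0.0010861416079332997
10828 [0.0842 0.0851 0.0857 0.0865 0.0876] [ 0.57282941 -0.06782908] [0.63245628 0.10392036]
plane [ 0.02923785 -0.00201668  0.06817361]
180 63 [0.5884 0.0899 0.0862] [135 139 137]
215 77 [0.577  0.0651 0.0847] [62 64 64]
320 76 [ 0.5737 -0.0131  0.0867] [60 63 63]
355 61 [ 0.5833 -0.0396  0.0846] [130 133 132]
390 60 [ 0.5831 -0.0658  0.0845] [110 112 108]
```

View pics/w4.png

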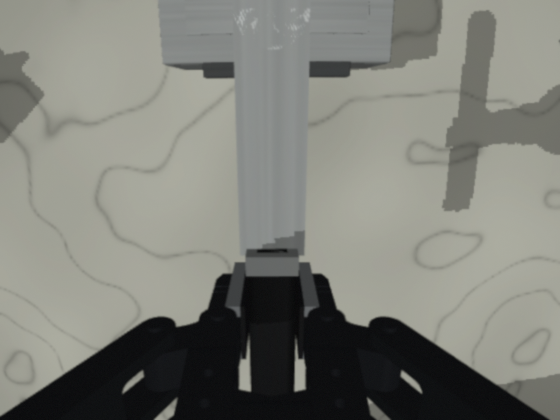

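The lip is at columns 203–350, row 70, well centred on the blade at column 272. The lid top measures about 85 mm, so the plinth is lower than 15 mm. I'll confirm that by gently touching the lid top with the blade.

{"method": "play_rows", "body": {"plan": [[0,[0,0,0.12],0],[0,[0,0,0.24],0],[0,[0,0,0.34],0],[0,[0,0,0.355],0],[0,[0,0,0.36],0],[0,[0,0,0.36],0],[0,[0,0,0.36],0]]}}

```text
time_s: 8.45
eef_pos: [0.4865, 0.0262, 0.0868]
eef_rot: [0.0, 1.0, -0.026, 0.002]
wrist_force: [-0.3, 0.1, -1.2]
opening: 0.216
grasp_force: 59.6
```

```bash
python3 - <<'E'
from h import *
for i in range(3): camera('wrist'); o=get_obs(); print(pose(o)[:3,3].round(4),np.round(o['wrist_force'],2),np.round(o['torque'],3))
E
```

```text
[0.4864 0.0262 0.0867] [-0.36 -0.6  -1.42] [ 0.044  0.01  -0.01 ]
[0.4861 0.0263 0.0864] [ 0.13  0.55 -0.87] [ 0.029 -0.004 -0.033]
[0.4858 0.0263 0.0861] [-0.6   0.4  -1.69] [0.033 0.014 0.003]
```

{"method": "play_rows", "body": {"plan": [[0,[0,0,0.008],0],[0,[0,0,0.015],0],[0,[0,0,0.015],0]]}}

```text
time_s: 8.9
eef_pos: [0.4842, 0.0266, 0.078]
eef_rot: [-0.0, 1.0, -0.026, -0.0]
wrist_force: [0.3, 0.1, -1.4]
opening: 0.216
grasp_force: 59.6
```

{"method": "play_rows", "body": {"plan": [[0,[0,0,0.0025],0],[0,[0,0,0.0025],0]]}}

```text
time_s: 9.1
eef_pos: [0.4846, 0.0265, 0.0773]
eef_rot: [-0.0, 1.0, -0.026, -0.0]
wrist_force: [-0.4, -0.7, -1.0]
opening: 0.218
grasp_force: 59.6
```

{"method": "play_rows", "body": {"plan": [[0,[0,0,0.0025],0],[0,[0,0,0.0025],0]]}}

```text
time_s: 9.3
eef_pos: [0.4848, 0.0265, 0.0766]
eef_rot: [0.0, 1.0, -0.026, 0.0]
wrist_force: [-1.2, -0.5, 1.6]
opening: 0.217
grasp_force: 60.0
```

```bash
python3 - <<'E'
from h import *
for i in range(4): camera('wrist'); o=get_obs(); print(pose(o)[:3,3].round(4),np.round(o['wrist_force'],2),np.round(o['torque'],3))
E
```

```text
[0.4848 0.0265 0.0767] [-1.24  0.04  1.49] [-0.048  0.009  0.037]
[0.4848 0.0265 0.0767] [-1.9  -0.89  0.71] [-0.007 -0.051 -0.031]
[0.4848 0.0265 0.0767] [-1.41  0.14  1.15] [-0.027 -0.112  0.041]
[0.4848 0.0265 0.0767] [-1.11 -0.15  0.55] [-0.037 -0.057  0.042]
```

{"method": "play_rows", "body": {"plan": [[0,[0,0,-0.01],0],[0,[-0.06,0,-0.01],0],[0,[-0.115,0,-0.01],0],[0,[-0.115,0,0.024],0],[0,[-0.115,0,0.024],0],[0,[-0.115,0,0.024],0],[0,[-0.115,0,0.024],0]]}}

```text
time_s: 10.2
eef_pos: [0.4395, 0.0287, 0.0674]
eef_rot: [0.0, 1.0, -0.026, 0.0]
wrist_force: [0.0, 0.1, -1.1]
opening: 0.218
grasp_force: 59.7
```

```bash
python3 - <<'E'
from h import *
for i in range(4): c=camera('wrist'); o=get_obs(); print(pose(o)[:3,3].round(4),np.round(o['wrist_force'],2),np.round(o['torque'],3))
E
```

```text
[0.4395 0.0287 0.0674] [-0.61  0.28 -1.32] [-0.026 -0.009 -0.015]
[0.4394 0.0288 0.0674] [ 0.78  0.03 -0.49] [-0.063 -0.005  0.   ]
[0.4393 0.0288 0.0673] [ 0.7  -0.1  -1.92] [0.011 0.013 0.06 ]
[0.4391 0.0288 0.0672] [ 0.04 -0.15 -1.39] [-0.003  0.052 -0.004]
```

{"method": "play_rows", "body": {"plan": [[0,[0.02,0,-0.0008],0],[0,[0.035,0,-0.0008],0],[0,[0.05,0,-0.0008],0],[0,[0.06,0,-0.0008],0],[0,[0.06,0,-0.0008],0]]}}

```text
time_s: 10.9
eef_pos: [0.4634, 0.0275, 0.0673]
eef_rot: [0.0, 1.0, -0.026, 0.0]
wrist_force: [-0.2, 0.5, -1.9]
opening: 0.216
grasp_force: 59.7
```

{"method": "play_rows", "body": {"plan": [[0,[0.02,0,0],0],[0,[0.04,0,0],0],[0,[0.05,0,0],0],[0,[0.05,0,0],0]]}}

```text
time_s: 11.3
eef_pos: [0.4835, 0.0265, 0.0673]
eef_rot: [0.0, 1.0, -0.026, 0.0]
wrist_force: [-0.2, -0.0, -1.8]
opening: 0.212
grasp_force: 59.7
```

```bash
python3 - <<'E'
from h import *
for i in range(2): c=shot('wrist'); o=get_obs(); print(pose(o)[:3,3].round(4),np.round(o['wrist_force'],2),np.round(o['torque'],3))
save(c,'w5')
E
```

```text
[0.4829 0.0266 0.0672] [ 0.25 -0.14 -1.42] [-0.012  0.054 -0.021]
[0.4825 0.0266 0.0671] [-0.14  0.93 -1.46] [-0.008  0.001 -0.01 ]
```

View pics/w5.png

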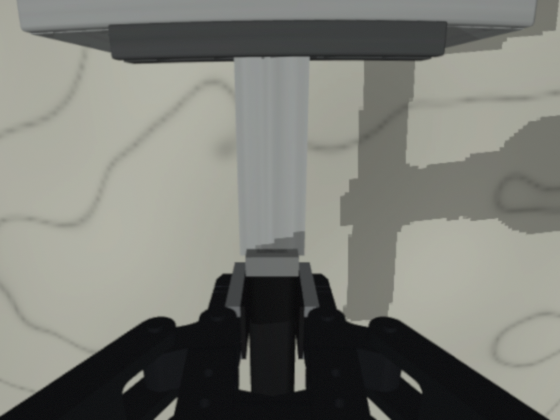

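The blade disappears under the lip at row 58 with no contact force, so it is in the gap. Lifting now.

{"method": "play_rows", "body": {"plan": [[0,[0,0,-0.01],0],[0,[0,0,-0.02],0],[0,[0,0,-0.02],0]]}}

```text
time_s: 11.7
eef_pos: [0.4818, 0.0268, 0.0751]
eef_rot: [-0.0, 1.0, -0.026, -0.001]
wrist_force: [-0.6, -0.3, -5.8]
opening: 0.217
grasp_force: 58.9
```

{"method": "play_rows", "body": {"plan": [[0,[0,0,-0.01],0],[0,[0,0,-0.02],0],[0,[0,0,-0.03],0],[0,[0,0,-0.03],0]]}}

```text
time_s: 12.1
eef_pos: [0.4824, 0.0267, 0.0877]
eef_rot: [-0.0, 1.0, -0.026, -0.0]
wrist_force: [-2.0, 0.3, -4.9]
opening: 0.219
grasp_force: 58.9
```

```bash
python3 - <<'E'
from h import *
c=shot('wrist'); o=get_obs(); print(pose(o)[:3,3].round(4),np.round(o['wrist_force'],2),np.round(o['torque'],3))
A=pts(c,np.c_[np.full(27,272),np.arange(0,270,10)]);print(A.round(4))
E
```

```text
[0.4824 0.0267 0.0875] [-2.77  0.48 -5.08] [0.071 0.612 0.009]
[[0.5953 0.0203 0.0861]
 [0.5919 0.0204 0.0863]
 [0.5885 0.0206 0.0868]
 [0.5852 0.0208 0.0859]
 [0.5819 0.021  0.0848]
 [0.5783 0.0211 0.0853]
 [0.5751 0.0213 0.0813]
 [0.5715 0.0215 0.08  ]
 [0.5677 0.0217 0.0811]
 [0.5639 0.0219 0.0825]
 [0.5601 0.0221 0.0825]
 [0.5562 0.0223 0.083 ]
 [0.5524 0.0225 0.0836]
 [0.5487 0.0227 0.0855]
 [0.5447 0.0229 0.085 ]
 [0.5409 0.0231 0.0868]
 [0.537  0.0233 0.0874]
 [0.533  0.0235 0.0876]
 [0.5289 0.0237 0.088 ]
 [0.5254 0.0239 0.0906]
 [0.5211 0.0241 0.0901]
 [0.5172 0.0243 0.0912]
 [0.513  0.0246 0.0916]
 [0.5089 0.0248 0.0923]
 [0.5057 0.0249 0.0951]
 [0.5023 0.0251 0.0976]
 [0.5003 0.0252 0.1024]]
```

The blade drooped about 11° in the grip and the lid held. I'll lever the other way: level the blade, push it deeper, then press the handle down with the ledge as the fulcrum. That needs no grip torque.

{"method": "play_rows", "body": {"plan": [[0,[0,0,0.015],0],[0,[0,0,0.03],0],[0,[0,0,0.05],0],[0,[0,0,0.053],0],[0,[0,0,0.053],0]]}}

```text
time_s: 12.65
eef_pos: [0.4835, 0.0263, 0.0661]
eef_rot: [0.0, 1.0, -0.026, 0.001]
wrist_force: [1.9, -0.9, 2.3]
opening: 0.218
grasp_force: 60.3
```

```bash
cat > st.py <<'E'
from h import *
c=shot('wrist'); o=get_obs(); T=pose(o);print(T[:3,3].round(4),np.round(o['wrist_force'],2),np.round(o['torque'],3),o['opening'].__round__(3))
vv,uu=np.mgrid[0:420:4,0:560:4];A=pts(c,np.c_[uu.ravel(),vv.ravel()])
t=(A-T[:3,3])@T[:3,:3]; B=t[(abs(t[:,1])<.009)&(t[:,0]>.026)&(t[:,0]<.08)&(abs(t[:,2])<.04)]
p=np.polyfit(B[:,0],-B[:,2],1);print('blade pitch deg',np.degrees(np.arctan(p[0])).round(1),'tip z',(T[2,3]+np.polyval(p,.12)).round(4))
L=A[(A[:,0]>.57)&(A[:,2]>.07)&(A[:,2]<.3)&(abs(A[:,1]-.018)>.02)]
if len(L)>20:
    y=abs(L[:,1]-.018)<.06
    print('lid pts x/z',L[:,0].min().round(3),L[:,0].max().round(3),L[:,2].max().round(3),'slope deg',-np.degrees(np.arctan(np.polyfit(L[:,0],L[:,2],1)[0])).round(1))
E
python3 st.py
```

```text
[0.4835 0.0263 0.0663] [ 2.47 -0.06  1.95] [-0.163 -0.563 -0.132] 0.213
blade pitch deg 0.3 tip z 0.0766
lid pts x/z 0.573 0.598 0.088 slope deg -6.0
```

{"method": "play_rows", "body": {"plan": [[0,[0.02,0,-0.0012],0],[0,[0.04,0,-0.0012],0],[0,[0.063,0,-0.0012],0],[0,[0.063,0,-0.0012],0]]}}

```text
time_s: 13.1
eef_pos: [0.5096, 0.025, 0.0667]
eef_rot: [0.0, 1.0, -0.026, 0.001]
wrist_force: [1.0, 0.1, 0.5]
opening: 0.22
grasp_force: 60.0
```

{"method": "play_rows", "body": {"plan": [[0,[0,0,0.01],0],[0,[0,0,0.02],0],[0,[0,0,0.03],0],[0,[0,0,0.03],0]]}}

```text
time_s: 13.5
eef_pos: [0.5088, 0.0252, 0.0556]
eef_rot: [0.0, 1.0, -0.026, 0.001]
wrist_force: [-1.6, 0.6, 8.3]
opening: 0.218
grasp_force: 63.2
```

```bash
python3 st.py
```

```text
[0.5088 0.0252 0.0555] [-1.82  0.52  8.83] [ 0.003 -0.307  0.04 ] 0.22
blade pitch deg 27.1 tip z 0.1127
lid pts x/z 0.573 0.62 0.095 slope deg 0.8
```

{"method": "play_rows", "body": {"plan": [[0,[0,0,0.01],0],[0,[0,0,0.02],0],[0,[0,0,0.03],0],[0,[0,0,0.03],0]]}}

```text
time_s: 13.95
eef_pos: [0.5087, 0.0251, 0.043]
eef_rot: [0.0, 1.0, -0.026, 0.001]
wrist_force: [-0.9, -0.9, 7.1]
opening: 0.219
grasp_force: 64.3
```

```bash
python3 st.py; python3 - <<'E'
from h import *
c=shot('wrist')
print(pts(c,np.c_[np.full(27,272),np.arange(0,270,10)]).round(4)[:,[0,2]].T); print(pts(c,np.c_[np.full(10,210),np.arange(0,150,15)]).round(4)[:,[0,2]].T)
save(c,'w6')
E
```

```text
[0.5086 0.0251 0.043 ] [-0.65 -0.83  7.13] [-0.062 -0.365  0.021] 0.22
blade pitch deg 18.6 tip z 0.0939
lid pts x/z 0.576 0.613 0.108 slope deg 6.4
[[0.6072 0.6057 0.6039 0.6019 0.5998 0.5979 0.5957 0.5937 0.5916 0.5895
  0.5874 0.5854 0.5833 0.5812 0.579  0.5721 0.5688 0.5654 0.5619 0.5579
  0.5543 0.5504 0.5467 0.5423 0.5375 0.5326 0.5304]
 [0.1051 0.1036 0.1024 0.1026 0.1036 0.1024 0.1046 0.1035 0.1056 0.1055
  0.1045 0.1065 0.1062 0.1069 0.1069 0.0754 0.074  0.0731 0.072  0.0698
  0.0693 0.0681 0.0681 0.0662 0.0641 0.062  0.0659]]
[[0.6082 0.6056 0.6024 0.5995 0.5965 0.5934 0.5903 0.5871 0.584  0.5808]
 [0.1041 0.1028 0.1046 0.1041 0.1044 0.1048 0.1046 0.1048 0.1065 0.1058]]
```

View pics/w6.png

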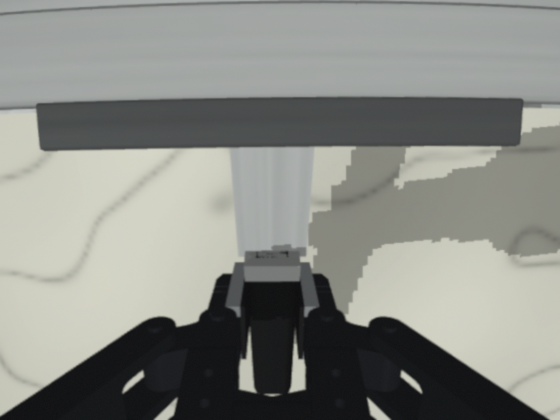

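The lid has popped: the lip top is now at about 107 mm, or 0.14 rad. The blade is pitched tip-up about 18°. I'll retract 22 mm so the tip bears nearer the lip, then lift along an arc.

{"method": "play_rows", "body": {"plan": [[0,[-0.03,0,0],0],[0,[-0.055,0,0],0],[0,[-0.055,0,-0.01],0],[0,[-0.05,0,-0.03],0],[0,[-0.045,0,-0.05],0],[0,[-0.037,0,-0.07],0],[0,[-0.03,0,-0.085],0],[0,[-0.03,0,-0.085],0]]}}

```text
time_s: 14.85
eef_pos: [0.4976, 0.0256, 0.0779]
eef_rot: [0.0, 1.0, -0.026, 0.002]
wrist_force: [1.1, 0.4, -1.6]
opening: 0.216
grasp_force: 62.9
```

```bash
cat > st2.py <<'E'
from h import *
import sys
c=shot('wrist'); o=get_obs(); T=pose(o);print(T[:3,3].round(4),np.round(o['wrist_force'],2),np.round(o['torque'],3),o['opening'].__round__(3))
print(pts(c,np.c_[np.full(27,272),np.arange(0,270,10)]).round(3)[:,[0,2]].T); print(pts(c,np.c_[np.full(10,200),np.arange(0,150,15)]).round(3)[:,[0,2]].T)
if len(sys.argv)>1: save(c,sys.argv[1])
E
python3 st2.py
```

```text
[0.4973 0.0257 0.0775] [ 0.03  0.44 -1.36] [0.029 0.016 0.023] 0.218
[[0.596 0.594 0.591 0.59  0.588 0.589 0.586 0.584 0.581 0.579 0.576 0.573
  0.57  0.567 0.564 0.561 0.557 0.554 0.551 0.547 0.543 0.539 0.535 0.53
  0.526 0.522 0.52 ]
 [0.141 0.144 0.145 0.145 0.141 0.119 0.119 0.117 0.116 0.115 0.114 0.112
  0.112 0.111 0.111 0.108 0.108 0.107 0.106 0.105 0.103 0.103 0.101 0.099
  0.098 0.097 0.102]]
[[0.596 0.593 0.591 0.605 0.597 0.586 0.581 0.574 0.565 0.556]
 [0.143 0.144 0.144 0.013 0.013 0.074 0.074 0.001 0.001 0.001]]
```

{"method": "play_rows", "body": {"plan": [[0,[0.02,0,-0.033],0],[0,[0.0425,0,-0.065],0],[0,[0.07,0,-0.092],0],[0,[0.1,0,-0.118],0],[0,[0.1,0,-0.118],0]]}}

```text
time_s: 15.4
eef_pos: [0.5382, 0.0234, 0.1252]
eef_rot: [0.0, 1.0, -0.026, 0.002]
wrist_force: [0.4, -0.0, -0.9]
opening: 0.218
grasp_force: 62.9
```

```bash
python3 st2.py w7
```

```text
[0.5369 0.0236 0.1243] [ 0.94  0.67 -2.08] [-0.083 -0.006  0.068] 0.215
[[0.641 0.639 0.636 0.634 0.632 0.629 0.627 0.624 0.622 0.619 0.616 0.614
  0.611 0.608 0.605 0.601 0.598 0.595 0.591 0.588 0.583 0.579 0.575 0.571
  0.566 0.562 0.561]
 [0.169 0.168 0.168 0.166 0.167 0.165 0.165 0.164 0.165 0.163 0.161 0.161
  0.159 0.158 0.157 0.156 0.156 0.155 0.153 0.153 0.15  0.149 0.148 0.147
  0.144 0.144 0.15 ]]
[[0.679 0.67  0.661 0.652 0.643 0.633 0.624 0.614 0.604 0.593]
 [0.014 0.013 0.014 0.013 0.013 0.013 0.013 0.013 0.013 0.013]]
```

View pics/w7.png

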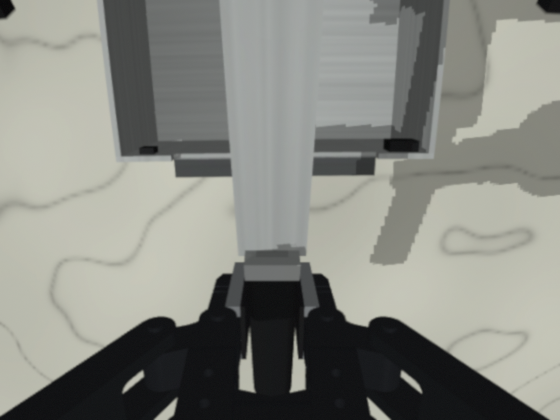

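The tin is open and its interior shows at rows 0–150; the lid has swung up out of view. I continue the arc past upright. All ten views are used, so from here I rely on numbers.

{"method": "play_rows", "body": {"plan": [[0,[0.035,0,-0.02],0],[0,[0.07,0,-0.038],0],[0,[0.11,0,-0.048],0],[0,[0.1475,0,-0.055],0],[0,[0.17,0,-0.055],0],[0,[0.17,0,-0.055],0]]}}

```text
time_s: 16.05
eef_pos: [0.604, 0.0201, 0.145]
eef_rot: [0.0, 1.0, -0.026, 0.0]
wrist_force: [-0.5, -0.2, -1.5]
opening: 0.216
grasp_force: 62.9
```

```bash
cat > lid.py <<'E'
from h import *
o=get_obs();print(pose(o)[:3,3].round(4),np.round(o['wrist_force'],2))
for n in ['top','scene']:
    c=shot(n);vv,uu=np.mgrid[0:420,0:560];A=pts(c,np.c_[uu.ravel(),vv.ravel()])
    L=A[(A[:,0]>.55)&(A[:,0]<.85)&(abs(A[:,1]-.015)<.08)&(A[:,2]>.10)&(A[:,2]<.27)&(abs(A[:,1]-.018)>(.05))]
    if len(L):
        for z in np.arange(.1,.27,.02):
            k=abs(L[:,2]-z)<.01
            if k.sum()>3: print(n,round(z,2),k.sum(),np.percentile(L[k,0],[5,50,95]).round(3))
E
python3 lid.py
```

```text
[0.604  0.0201 0.145 ] [-0.52 -0.17 -1.49]
top 0.1 4 [0.718 0.719 0.72 ]
top 0.12 15 [0.718 0.72  0.722]
top 0.14 12 [0.718 0.719 0.722]
top 0.16 10 [0.718 0.719 0.722]
top 0.18 14 [0.718 0.72  0.725]
top 0.2 30 [0.706 0.719 0.725]
top 0.22 75 [0.705 0.72  0.728]
top 0.24 13 [0.593 0.597 0.72 ]
scene 0.1 29 [0.727 0.731 0.735]
scene 0.12 58 [0.726 0.73  0.734]
scene 0.14 64 [0.725 0.73  0.735]
scene 0.16 65 [0.725 0.73  0.734]
scene 0.18 70 [0.725 0.73  0.734]
scene 0.2 72 [0.722 0.729 0.733]
scene 0.22 97 [0.617 0.726 0.733]
scene 0.24 70 [0.594 0.61  0.62 ]
```

{"method": "play_rows", "body": {"plan": [[0,[0.02,0,0],0],[0,[0.035,0,0],0],[0,[0.045,0,0],0],[0,[0.045,0,0],0],[0,[0.045,0,0],0]]}}

```text
time_s: 16.65
eef_pos: [0.6221, 0.0193, 0.1459]
eef_rot: [0.0, 1.0, -0.026, 0.0]
wrist_force: [0.6, -1.0, -2.5]
opening: 0.22
grasp_force: 62.9
```

```bash
python3 lid.py
```

```text
[0.6221 0.0193 0.1459] [ 0.56 -1.02 -2.47]
top 0.14 5 [0.727 0.73  0.732]
top 0.16 24 [0.728 0.732 0.734]
top 0.18 20 [0.733 0.735 0.738]
top 0.2 37 [0.727 0.739 0.744]
top 0.22 82 [0.726 0.741 0.75 ]
top 0.24 17 [0.61  0.616 0.741]
scene 0.1 18 [0.73  0.736 0.74 ]
scene 0.12 44 [0.732 0.736 0.741]
scene 0.14 48 [0.735 0.739 0.744]
scene 0.16 47 [0.738 0.743 0.748]
scene 0.18 45 [0.742 0.745 0.75 ]
scene 0.2 74 [0.734 0.747 0.753]
scene 0.22 86 [0.633 0.746 0.753]
scene 0.24 70 [0.612 0.628 0.639]
```

The lid leans about 8° past upright. I back out and go over bare worktop between the tin and the knife's old place.

{"method": "play_rows", "body": {"plan": [[0,[-0.1,0,0],0],[0,[-0.21,0,0],0],[0,[-0.33,0,0],0],[0,[-0.43,0,0],0],[0,[-0.43,-0.12,0],0],[0,[-0.43,-0.24,0.05],0],[0,[-0.43,-0.36,0.12],0],[0,[-0.43,-0.375,0.21],0],[0,[-0.43,-0.375,0.21],0],[0,[-0.43,-0.375,0.21],0]]}}

```text
time_s: 17.75
eef_pos: [0.4571, 0.178, 0.0616]
eef_rot: [0.0, 1.0, -0.026, -0.001]
wrist_force: [-0.6, 1.0, -1.4]
opening: 0.217
grasp_force: 62.9
```

```bash
python3 lid.py; python3 st2.py|head -9
```

```text
[0.4571 0.178  0.0616] [-0.6   1.05 -1.39]
top 0.1 25 [0.723 0.725 0.73 ]
top 0.12 35 [0.725 0.728 0.733]
top 0.14 49 [0.727 0.732 0.737]
top 0.16 43 [0.73  0.734 0.739]
top 0.18 27 [0.733 0.736 0.74 ]
top 0.2 50 [0.729 0.738 0.745]
top 0.22 80 [0.727 0.741 0.75 ]
scene 0.1 20 [0.73  0.733 0.738]
scene 0.12 43 [0.732 0.737 0.741]
scene 0.14 48 [0.736 0.74  0.744]
scene 0.16 44 [0.738 0.743 0.747]
scene 0.18 55 [0.741 0.746 0.75 ]
scene 0.2 66 [0.737 0.747 0.753]
scene 0.22 75 [0.73  0.746 0.753]
[0.4597 0.1775 0.0639] [ 0.44 -0.49 -1.1 ] [ 0.01  -0.03   0.006] 0.218
[[0.562 0.56  0.557 0.555 0.553 0.551 0.548 0.546 0.543 0.54  0.538 0.535
  0.532 0.529 0.526 0.523 0.52  0.516 0.513 0.509 0.505 0.501 0.497 0.492
  0.488 0.483 0.482]
 [0.107 0.107 0.107 0.107 0.106 0.103 0.104 0.102 0.103 0.1   0.1   0.099
  0.099 0.098 0.096 0.095 0.095 0.094 0.093 0.09  0.09  0.088 0.087 0.085
  0.084 0.083 0.089]]
[[ 0.589  0.581  0.574  0.566  0.559  0.551  0.544  0.536  0.528  0.519]
 [ 0.     0.003  0.001  0.001  0.001  0.001  0.003  0.    -0.     0.002]]
```

{"method": "play_rows", "body": {"plan": [[0,[0,0,0.04],0],[0,[0,0,0.08],0],[0,[0,0,0.1],0],[0,[0,0,0.115],0],[0,[0,0,0.13],0],[0,[0,0,0.14],0],[0,[0,0,0.14],0],[0,[0,0,0.14],0]]}}

```text
time_s: 18.7
eef_pos: [0.4606, 0.1779, 0.0078]
eef_rot: [-0.0, 1.0, -0.026, 0.003]
wrist_force: [2.9, -1.1, 4.8]
opening: 0.22
grasp_force: 64.4
```

{"method": "play_rows", "body": {"plan": [[0,[0,0,0.006],0],[0,[0,0,0.012],0],[0,[0,0,0.012],0],[0,[0,0,0.012],0]]}}

```text
time_s: 19.1
eef_pos: [0.4599, 0.1781, 0.0025]
eef_rot: [-0.0, 1.0, -0.026, 0.002]
wrist_force: [3.8, 0.3, 5.7]
opening: 0.216
grasp_force: 64.7
```

{"method": "play_rows", "body": {"plan": [[25,[0,0,0],0],[30,[0,0,0],0],[50,[0,0,0],0],[50,[0,0,0],0],[50,[0,0,0],0],[50,[0,0,0],0],[50,[0,0,-0.05],0],[50,[0,0,-0.15],0],[50,[0,0,-0.25],0],[50,[0,0,-0.25],0]]}}

```text
time_s: 20.1
eef_pos: [0.4619, 0.1788, 0.1063]
eef_rot: [-0.001, 1.0, -0.026, 0.005]
wrist_force: [0.3, 0.2, 0.2]
opening: 0.585
grasp_force: 0.0
```

```bash
python3 lid.py; python3 - <<'E'
from h import *
c=shot('wrist');print(get_obs()['opening'])
s=masks_of(c,'palette_knife')[0];m=s['mask'];v,u=np.nonzero(m);P=pts(c,np.c_[u,v]);print(s['conf'],s['rect'])
for lo in range(v.min(),v.max(),20):
    k=(v>=lo)&(v<lo+20);print(lo,u[k].mean().round(),c['image'][v[k],u[k]].mean().round(),np.median(P[k],0).round(4))
c=shot('top')
for l in ['palette_knife','zester','paring_knife','peeler','ramekin','box_grater','orange_a']:
    for m in masks_of(c,l)[:2]: print(l,round(m['conf'],2),np.round(m['rect']).tolist())
E
```

```text
[0.4619 0.1788 0.1063] [0.27 0.21 0.24]
top 0.1 19 [0.722 0.725 0.73 ]
top 0.12 40 [0.723 0.727 0.733]
top 0.14 47 [0.726 0.73  0.736]
top 0.16 48 [0.731 0.734 0.739]
top 0.18 25 [0.733 0.736 0.742]
top 0.2 42 [0.727 0.739 0.744]
top 0.22 87 [0.728 0.741 0.749]
scene 0.1 24 [0.729 0.734 0.738]
scene 0.12 40 [0.732 0.737 0.741]
scene 0.14 48 [0.736 0.74  0.744]
scene 0.16 48 [0.738 0.743 0.747]
scene 0.18 49 [0.741 0.745 0.75 ]
scene 0.2 69 [0.736 0.747 0.752]
scene 0.22 74 [0.732 0.747 0.753]
0.5887578629517617
0.82 [272.9, 169.2, 42.9, 298.9]
18 273.0 139.0 [0.5754 0.1712 0.0113]
38 272.0 149.0 [0.5653 0.1721 0.0113]
58 272.0 140.0 [0.5538 0.1726 0.0113]
78 272.0 139.0 [0.5422 0.1735 0.0113]
98 272.0 139.0 [0.5302 0.1741 0.0113]
118 272.0 138.0 [0.5179 0.1745 0.0113]
138 272.0 138.0 [0.5052 0.1754 0.0113]
158 272.0 138.0 [0.4921 0.1762 0.0113]
178 272.0 124.0 [0.481  0.1766 0.0187]
198 272.0 29.0 [0.4669 0.1775 0.0187]
218 272.0 26.0 [0.453  0.1779 0.0187]
238 272.0 26.0 [0.4387 0.179  0.0188]
258 271.0 27.0 [0.4233 0.1798 0.0188]
278 271.0 27.0 [0.4078 0.1807 0.0188]
298 272.0 33.0 [0.3924 0.1813 0.0189]
palette_knife 0.41 [226.0, 237.0, 10.0, 65.0]
zester 0.61 [367.0, 229.0, 31.0, 58.0]
paring_knife 0.79 [432.0, 202.0, 39.0, 37.0]
paring_knife 0.36 [360.0, 152.0, 21.0, 18.0]
peeler 0.78 [441.0, 273.0, 43.0, 22.0]
ramekin 0.85 [135.0, 256.0, 31.0, 29.0]
box_grater 0.68 [119.0, 210.0, 68.0, 57.0]
orange_a 0.62 [357.0, 153.0, 21.0, 19.0]
orange_a 0.61 [208.0, 155.0, 16.0, 20.0]
```

The knife lies flat and free, the lid stands past upright, and the other things haven't moved. Handing in.

```bash
python3 -c "
from bench import *
print(hand_in())"
```

```text
the job is handed in; nothing more can be done
None
```

The tin's lid was levered free with the palette knife and stands about 8° past upright by itself; the knife lies flat on the bare worktop, released, the other things are where they were, and I handed in after about 20 of the 61 s (no verdict was returned).

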